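Pack the driver board between two stack-nest trays

TASK

The two grey parts trays are stored nested one inside the other. Take the upper tray out, lay the motor driver board flat on the floor of the lower tray, and then set the upper tray back on top turned half round, so that it stands level on the lower tray's lugs above the board instead of sinking into it. Set things down gently, keep the upper tray off the board, and leave the rest of the table as it is.

Things in the scene. Friction and masses are not known exactly. Their poses are not given: they have to be found in the camera images.
- tray_low: lower of two like grey plastic stack-nest trays, 150 g, 200 (x) x 140 (y) x 68 mm high, on the table. Origin: centre of the underside; z up; card holder on the -x end. Floor 3 mm thick. Opening inside the rim 182 x 122 mm; walls upright for the upper 20 mm, below that tapered to 162 x 102 mm (outside) at the underside.
- tray_low_rim (a point): centre of the lower tray's opening, level with the rim's top, (0, 0, 68) mm. The rim is 9 mm thick all round, on the long sides from y = +-61 to +-70 mm, both faces upright, its outer skirt 16 mm deep.
- tray_low_ledges (a point): on the lower tray's axis, (0, 0, 62) mm, level with the flat ledges of its four lugs. The lugs are inside the long walls at x = +62 and x = -26 mm (not symmetric), 18 mm wide along x, reaching inward to y = +-42.5 mm; ledges 6 mm below the rim's top, an upright stop at y = +-56 mm outside each. Under each lug wall and floor edge have a 25 mm wide slot.
- tray_low_card (a point): centre of the lower tray's card holder (thin, blank white card, outside of the -x end), at (-100, 0, 60) mm in the tray's frame
- tray_up: upper tray, same make and axes as tray_low. Starts nested in it, the same way round, underside 24 mm above tray_low's, so only its top 24 mm stands over the lower rim. Same way round it always sinks to 24 mm over the lugs; turned half round (card holders at opposite ends) it stands on the ledges at 62 mm, with about 4 mm play either way along y and 8 mm along x.
- tray_up_grip_l (a point): top of the upper tray's rim on its +y long side, (18, 65.5, 68) mm in its frame, midway between the lugs: a place to pinch the 9 mm rim from above, free inside from x = -17 to +53 mm. While nested, an outer finger reaching 24 mm below the rim's top would hit the lower tray's rim.
- tray_up_grip_r (a point): the same on its -y long side, (18, -65.5, 68) mm in the upper tray's frame
- tray_up_card (a point): centre of the upper tray's card holder (outside of its -x end), at (-100, 0, 60) mm in the tray's frame
- board: motor driver board on a black carrier, 180 g, 90 (x) x 60 (y) x 45 mm high. Origin: centre of the underside; z up. Carrier 10 mm high; in the middle a finned aluminium heat sink 40 (x) x 28 (y) mm, top at 45 mm, to hold it by across its 28 mm; capacitors (to 32 mm) at the +x end, terminal block (to 23 mm) at -x, nothing over 14 mm beside the heat sink. On the other side of the table from the trays.
- cup: bystander: white take-away cup with black lid, 86 mm wide, 106 mm high, origin under its centre
- tape: bystander: roll of tape lying flat, 90 mm outside, 24 mm high, origin under its centre; just beyond the table's free middle
- drive: bystander: slim dark metal disk drive, 75 (x) x 112 (y) x 13 mm, origin under its centre; just on the robot's side of the table's free middle (around x = 560 mm, y = 0), where one tray has room set crosswise between the trays and the board
- driver: bystander: screwdriver lying along its x, 190 mm long, origin under its middle
- funnel: bystander: pale plastic funnel standing mouth down, 104 mm wide, 100 mm high, origin under its centre
- carton: bystander: white carton, 60 (x) x 110 (y) x 55 mm, origin under its centre
- flask: bystander: blue drinking bottle, 68 mm wide, 210 mm high, origin under its centre
Not all that is in view belongs to the job. Leave any blue or orange look-alike of the tray_up alone.

How it is judged:
By the outcome, as a careful person would: the job done as asked, in the order asked, and still so for the second after the job is handed in, with the robot touching nothing.
It also fails if it takes over 70 s, if anything falls off the work surface, if the arm or the gripper's body presses on something with over 40 N, if the wrist force passes 120 N, or if a joint passes its speed limit or range.

ROBOT

A 6-joint arm with a two-finger parallel gripper is mounted at the origin on the work surface. World frame = base frame: x ahead of the robot, y to its left, z up, the work surface at z = 0. Lengths are in m, angles in rad, forces in N, time in s.
With the tool pointing down it reaches from about 0.375 to 0.975 m from the base axis. Payload 3.8 kg.
Tool frame: the origin (TCP) lies at the very end of the fingers, on their centre line; the grasp point (between the pads) lies env.hold_point_z behind it (env.hold_point_z is the distance from the TCP to the grasp point, in m); z points along the fingers, y is the direction in which the jaws open and shut (so a half turn about z gives the same grasp; the last joint's range is limited). The gripper opens to 85 mm and grips with 20 to 120 N. Pads are 22 mm wide; open, the fingers measure 114 mm over their backs; the gripper's body (76 mm by 85 mm) begins 54 mm behind the grasp point. The pads swing forward as they close: fully open they stand 13 mm farther back than shut.
Start: joints at [1.098, 0.264, 1.604, -0, 1.274, -0.037], TCP at [0.285, 0.612, 0.231] pointing down, gripper open.
Joint ranges: [-2.63, 2.63], [-0.94, 2.18], [0.31, 2.57], [-1.31, 4.45], [0, 2.66], [-2.55, 2.55]. Speed limits (rad/s): [2.57, 2.57, 3.14, 3.14, 3.14, 3.14].

INTERFACE

Orientations are given as a unit quaternion [w, x, y, z].
In Python, from cell import env, hand, ik, sense, viewer, workorder gives the robot as it stands. Calls block until the motion is done:
- env.move_to(position, orientation): joint-space move of the TCP to a pose.
- env.move_l(position, rotation=None, velocity=0.15): straight line of the TCP; rotation=None keeps the orientation; velocity is the mean speed in m/s.
- env.goto_joints(angles): joint-space move.
- hand.move_gripper(opening, grasp_force=None): opening from 0.0 (shut) to 1.0 (fully open); grasp_force is the grip in N (None keeps the last); returns when the fingers have stopped.
- env.sleep(seconds).
- ik(position, orientation): joint angles nearest the present ones, or None.
- sense(): the state.
- viewer.snapshot(name): name is "scene" or "top" or "wrist"; returns the picture (420x560x3 uint8, red, green, blue); there is no depth.
- viewer.get_calibration(name): a dict with "camera_matrix" (3x3 intrinsics, pixels), "world_to_cam" (4x4, takes a point from world to camera coordinates); the wrist camera has in their place "hand_eye" (4x4, takes a point from camera to tool coordinates, whose origin is the TCP and whose axes are the flange's). Camera axes: x right, y down, z forward; pixel columns grow to the right and rows downward; lengths in m; the calibration is good to about 2 mm. The wrist camera is an equidistant fisheye: a pixel r from the principal point sees the ray r / f radians off the axis. A picture is of the moment at which its call begins: read the wrist's pose just before it. get_calibration takes no time and is no camera call.
A pose or a line that the arm cannot do raises env.PlanningError and nothing moves.
- workorder.hand_in(): hands the job in, once; it reports no verdict.
Trained networks look in the newest picture that a camera, given by its name, has taken for a name from the list of things; names that differ only in an ending like _2 or _b are one class to them, and where a whole thing is asked for, a point or a joint stands for the part that bears it (a point fixed in the world has none). Each returns a list of dicts, best first, with "p" (0 to 1); they miss things now and then, are a little off and sometimes report something else, mostly with a low value. They report only what shows in the picture. A call takes as long as a camera call. They do not tell look-alikes from the thing itself.
- viewer.find_in(camera, name): "position" ([column, row] in pixels, amid what is visible of it).
The state is a dict: "time_s": time; "joints": joint angles; "joint_velocities": joint speeds; "tau": joint torques, N m; "tool_pos": TCP position; "eef_rot": TCP orientation; "contact_force": force on the tool from outside, world axes, zero at the start; "moment": the same for the moment, N m; "finger_gap": opening from 0.0 (shut) to 1.0 (fully open).
Only numpy, scipy, OpenCV 4.12 (cv2) and the standard library are available. Lean on these libraries where they do the work, as an engineer would, in place of code of your own. Each camera call takes 0.05 s, during which the arm holds its last target.

## Working session

There is one attempt and no reset: what is moved stays moved. The work goes in short steps, each a Python script; the robot and the scene stay as the last script left them, time stands still between calls to the robot, and variables do not carry over. Pictures are saved under pics/ and viewed, and the job is handed in when it is done.

```bash
mkdir -p pics; ls
python3 - <<'E'
from cell import env, hand, ik, sense, viewer, workorder
import cv2,numpy as np
for c in ["scene","top","wrist"]:
    im=viewer.snapshot(c); cv2.imwrite(f"pics/{c}0.png",im[:,:,::-1])
    print(c,viewer.get_calibration(c))
    for n in ["tray_low","tray_up","tray_up_card","tray_low_card","tray_up_grip_l","tray_up_grip_r","board","drive","tape","tray_low_rim","cup","carton"]:
        r=viewer.find_in(c,n); print(c,n,[(np.round(d["position"],1).tolist(),round(d["p"],2)) for d in r[:4]])
print(sense(),env.hold_point_z)
E
```

```text
pics
scene {'camera_matrix': array([[424.09520784,   0.        , 277.70746977],
       [  0.        , 424.09520784, 204.26291845],
       [  0.        ,   0.        ,   1.        ]]), 'world_to_cam': array([[-0.66048794,  0.75065501,  0.0165151 ,  0.37449688],
       [ 0.54570602,  0.49503241, -0.6761271 , -0.20325179],
       [-0.5157137 , -0.4375614 , -0.73659989,  1.52882658],
       [ 0.        ,  0.        ,  0.        ,  1.        ]])}
scene tray_low [([353.4, 298.5], 0.9)]
scene tray_up [([418.8, 211.0], 0.95), ([270.8, 155.6], 0.71), ([369.4, 262.7], 0.69)]
scene tray_up_card [([419.8, 214.0], 0.83), ([366.7, 265.2], 0.65), ([270.6, 154.0], 0.62)]
scene tray_low_card [([358.2, 295.3], 0.64)]
scene tray_up_grip_l [([370.7, 264.2], 0.86), ([418.0, 215.0], 0.81), ([273.0, 153.8], 0.78)]
scene tray_up_grip_r [([370.7, 264.2], 0.86), ([418.0, 215.0], 0.81), ([273.0, 153.8], 0.78)]
scene board [([209.4, 189.2], 0.73)]
scene drive [([313.9, 204.8], 0.75)]
scene tape [([370.4, 266.6], 0.6), ([246.6, 282.8], 0.58)]
scene tray_low_rim [([353.5, 300.4], 0.72)]
scene cup [([269.8, 303.7]
[... 2269 characters left out ...]
rton []
{'time_s': 1.95, 'joints': array([ 1.09812181e+00,  2.63861697e-01,  1.60399486e+00,  3.75239078e-05,
        1.27368190e+00, -3.69124914e-02]), 'joint_velocities': array([-0.00103833,  0.00057971,  0.00047709, -0.00168243,  0.00031942,
        0.00014632]), 'tau': array([ 2.15014643e-04, -5.15045142e+01, -3.67709363e+01, -9.27777228e-05,
        9.98867145e-04, -1.64125993e-06]), 'tool_pos': array([0.28491868, 0.61192572, 0.23130834]), 'eef_rot': array([-1.05303984e-05,  2.16166581e-01,  9.76356496e-01,  3.07469151e-05]), 'contact_force': array([-0.1214977 , -0.18971344, -0.42818786]), 'moment': array([-0.00856219, -0.06936554,  0.00532307]), 'finger_gap': 0.9998146378192494} 0.0187
```

View pics/top0.png

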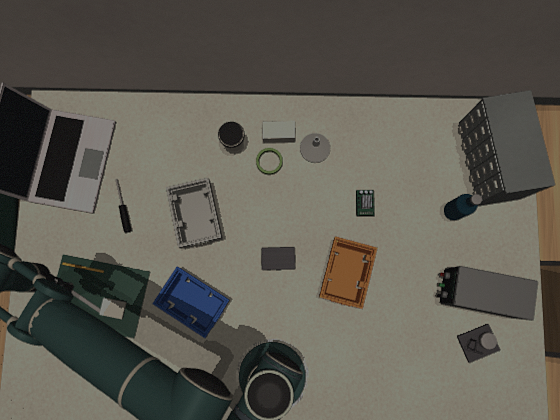

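View pics/scene0.png

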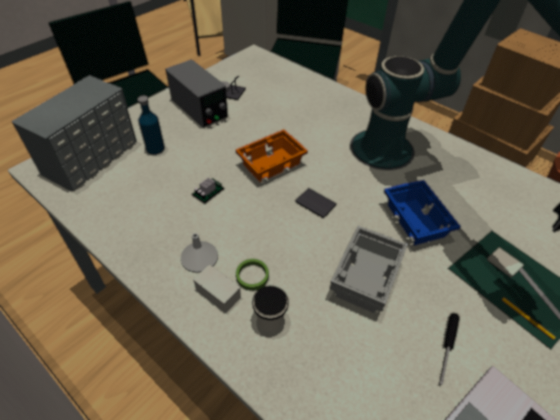

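View pics/wrist0.png

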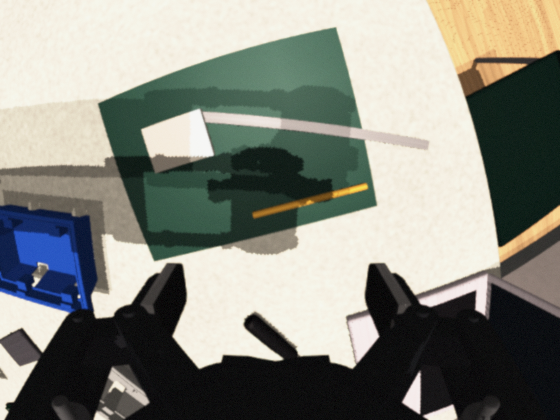

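```bash
cat > h.py <<'E'
from cell import env, hand, ik, sense, viewer, workorder
import cv2,numpy as np
from scipy.spatial.transform import Rotation as Rn
def px2w(cam,uv,z,pose=None):
    c=viewer.get_calibration(cam);K=c["camera_matrix"]
    uv=np.atleast_2d(np.array(uv,float))
    d=np.c_[(uv[:,0]-K[0,2])/K[0,0],(uv[:,1]-K[1,2])/K[1,1]]
    if cam=="wrist":
        r=np.linalg.norm(d,axis=1); s=np.where(r>1e-9,np.sin(r)/np.maximum(r,1e-9),1)
        d=np.c_[d*s[:,None],np.cos(r)]
        p,q=pose; M=np.eye(4);M[:3,:3]=Rn.from_quat([q[1],q[2],q[3],q[0]]).as_matrix();M[:3,3]=p
        T=M@c["hand_eye"]
    else:
        d=np.c_[d,np.ones(len(d))];T=np.linalg.inv(c["world_to_cam"])
    D=d@T[:3,:3].T;o=T[:3,3]
    return o+D*((z-o[2])/D[:,2])[:,None]
def w2px(cam,P,pose=None):
    c=viewer.get_calibration(cam);K=c["camera_matrix"];P=np.atleast_2d(P)
    if cam=="wrist":
        p,q=pose; M=np.eye(4);M[:3,:3]=Rn.from_quat([q[1],q[2],q[3],q[0]]).as_matrix();M[:3,3]=p
        W=np.linalg.inv(M@c["hand_eye"])
    else: W=c["world_to_cam"]
    X=P@W[:3,:3].T+W[:3,3]
    if cam=="wrist":
        h=np.linalg.norm(X[:,:2],axis=1);th=np.arctan2(h,X[:,2]);d=X[:,:2]/h[:,None]*th[:,None]
    else: d=X[:,:2]/X[:,2:]
    return d*[K[0,0],K[1,1]]+K[:2,2]
def quat(yaw):
    """tool down, tool x axis at world yaw (tool y at yaw-90deg)"""
    return np.array([0,np.cos(yaw/2),np.sin(yaw/2),0])
def snap(cam,name):
    s=sense(); im=viewer.snapshot(cam); cv2.imwrite(f"pics/{name}.png",im[:,:,::-1]); return (s["tool_pos"],s["eef_rot"]),im
E
python3 - <<'E'
from h import *
top=cv2.imread("pics/top0.png")
for (x0,y0,n) in [(150,160,"a"),(330,160,"b")]:
    cv2.imwrite(f"pics/z{n}.png",cv2.resize(top[y0:y0+110,x0:x0+140],None,fx=5,fy=5,interpolation=cv2.INTER_CUBIC))
print("tray",px2w("top",[[195,212]],.09),"board",px2w("top",[365.5,203.6],.03),"drive",px2w("top",[278.5,258.5],.013),"tape",px2w("top",[270,161],.02),"orange",px2w("top",[[348,272]],.06),"blue",px2w("top",[[191,302]],.06))
E
```

```text
tray [[0.51382196 0.2548574  0.09      ]] board [[ 0.56505217 -0.2981461   0.03      ]] drive [[ 0.37768711 -0.01444453  0.013     ]] tape [[0.70607272 0.0225167  0.02      ]] orange [[ 0.33657284 -0.23738365  0.06      ]] blue [[0.22992517 0.25829578 0.06      ]]
```

View pics/za.png

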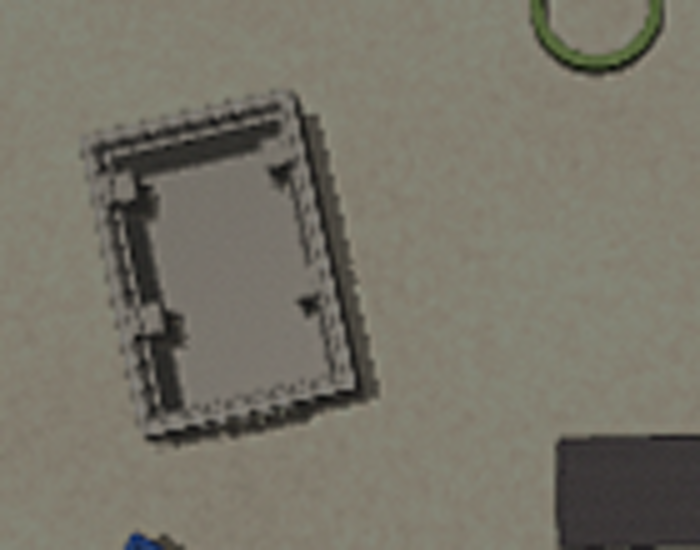

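View pics/zb.png

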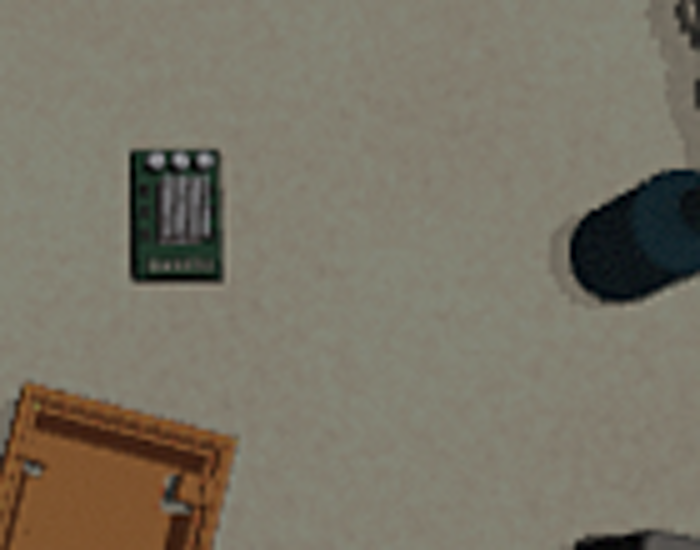

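Run:
```python
from h import *
y=np.radians(12); c=np.array([.514,.255]); ux=np.array([np.cos(y),np.sin(y)])
p=c-0.03*ux
print(ik([*p,.3],quat(y)), ik([*p,.3],quat(y+np.pi)))
env.move_to([*p,.30],quat(y))
pose,im=snap("wrist","w1"); print(pose,sense()["time_s"],sense()["contact_force"])
for n in ["tray_up_grip_l","tray_up_card","tray_low_card"]:print(n,viewer.find_in("wrist",n)[:3])
```

```text
[ 4.28489524e-01 -1.95147686e-02  1.79417796e+00 -4.44089210e-16
  1.36692946e+00  1.78984634e+00] [ 4.28489524e-01 -1.95147686e-02  1.79417796e+00 -4.44089210e-16
  1.36692946e+00 -1.35174631e+00]
(array([0.48452784, 0.24917506, 0.29989833]), array([-1.31799980e-04,  9.94461557e-01,  1.05100859e-01, -6.45458087e-05])) 3.6 [-0.9565639  -0.78470913  0.31447469]
tray_up_grip_l [{'position': [229.3, 325.1], 'p': 0.77}, {'position': [266.1, 145.0], 'p': 0.71}, {'position': [514.8, 296.2], 'p': 0.58}]
tray_up_card [{'position': [517.4, 295.7], 'p': 0.9}, {'position': [231.2, 322.6], 'p': 0.73}, {'position': [269.3, 146.5], 'p': 0.68}]
tray_low_card [{'position': [230.9, 160.8], 'p': 0.69}, {'position': [268.8, 146.3], 'p': 0.26}]
```

View pics/w1.png

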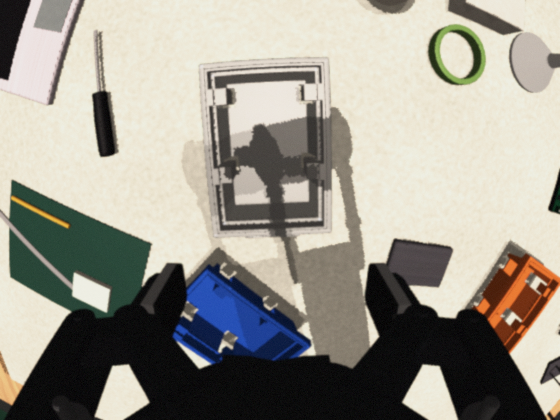

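Run:
```python
import cv2
im=cv2.imread("pics/w1.png")
cv2.imwrite("pics/w1z.png",cv2.resize(im[40:250,180:350],None,fx=2.85,fy=2.85,interpolation=cv2.INTER_CUBIC))
```

```text
(no output)
```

View pics/w1z.png

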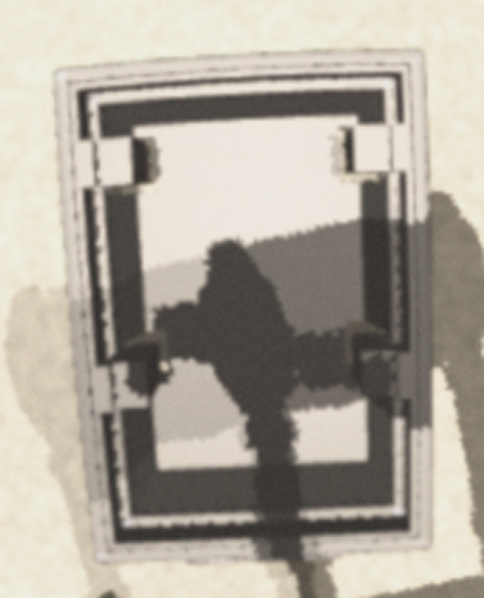

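```bash
cat >> h.py <<'E'
def rectfit(P,L,W):
    """P: corners (+x,+y),(+x,-y),(-x,-y),(-x,+y) world xy"""
    m=np.array([[L,W],[L,-W],[-L,-W],[-L,W]])/2
    c=P[:,:2].mean(0);Q=P[:,:2]-c
    th=np.arctan2((m[:,0]*Q[:,1]-m[:,1]*Q[:,0]).sum(),(m*Q).sum())
    R=np.array([[np.cos(th),-np.sin(th)],[np.sin(th),np.cos(th)]])
    return c,th,np.round((Q-m@R.T)*1e3,1)
E
python3 - <<'E'
from h import *
s=sense();pose=(s["tool_pos"],s["eef_rot"])
f=lambda a:np.array(a)/2.85+[180,40]
o=f([(53,70),(426,48),(433,558),(98,562)]);i=f([(77,90),(404,75),(409,541),(115,542)])
for q,L,W in[(o,.2,.14),(i,.182,.122)]:
    c,t,r=rectfit(px2w("wrist",q,.092,pose),L,W);print(c,np.degrees(t),r.tolist())
t0=px2w("top",np.array([(80,140),(292,90),(356,388),(145,432)])/5+[150,160],.092);c,t,r=rectfit(t0,.2,.14);print(c,np.degrees(t),r.tolist())
b=px2w("top",np.array([(131,150),(220,150),(222,281),(131,281)])/5+[330,160],.01);c,t,r=rectfit(b,.09,.06);print("board",c,np.degrees(t),r.tolist())
print("slots")
im=cv2.imread("pics/w1.png");c,t,r=rectfit(px2w("wrist",o,.092,pose),.2,.14)
R=np.array([[np.cos(t),-np.sin(t)],[np.sin(t),np.cos(t)]])
for L,W,z in[(.2,.14,.092),(.182,.122,.092)]:
    m=np.array([[L,W],[L,-W],[-L,-W],[-L,W]])/2
    seg=np.vstack([np.linspace(m[k],m[(k+1)%4],20) for k in range(4)])
    P=np.c_[c+seg@R.T,np.full(80,z)];u=w2px("wrist",P,pose)
    u=(u-[180,40])*2.85
    z_=cv2.imread("pics/w1z.png") if L==.2 else z_
    cv2.polylines(z_,[u.round().astype(int)],True,(0,0,255) if L==.2 else (255,0,0),1)
for g in [(.018,.0655),(.018,-.0655)]:
    u=(w2px("wrist",[[*(c+R@g),.092]],pose)-[180,40])*2.85;cv2.circle(z_,tuple(u[0].round().astype(int)),4,(0,255,0),2)
cv2.imwrite("pics/w1o.png",z_)
E
```

```text
[0.51144561 0.26299644] 14.534098613642037 [[-0.6, 0.1], [0.3, 0.9], [-2.0, -0.3], [2.3, -0.7]]
[0.51073548 0.26329685] 14.141558978747712 [[-0.2, 0.5], [-0.1, 0.7], [-1.9, -0.2], [2.2, -1.0]]
[0.51268595 0.25888727] 14.741265137785746 [[-2.1, -0.2], [-1.7, 0.3], [-0.4, 1.6], [4.2, -1.7]]
board [ 0.57070787 -0.30032092] 0.644175068105129 [[-0.7, -0.3], [0.0, -0.1], [0.7, -0.1], [-0.0, 0.6]]
slots
```

View pics/w1o.png

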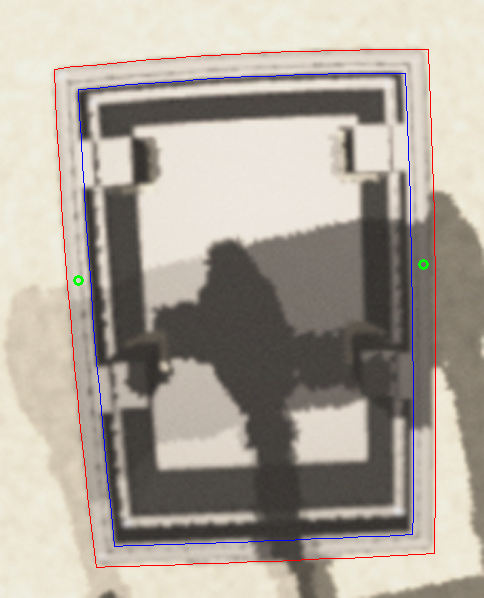

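```bash
cat >> h.py <<'E'
def R2(t): return np.array([[np.cos(t),-np.sin(t)],[np.sin(t),np.cos(t)]])
TL=np.array([.5115,.2625]); TH=np.radians(14.4); G=np.array([.018,.0655])
E
python3 - <<'E'
from h import *
g=TL+R2(TH)@G; q=quat(TH); print(g)
print(sense()["time_s"]); env.move_to([*g,.16],q)
hand.move_gripper(0.42,60)
env.move_l([*g,.110],velocity=.12); env.move_l([*g,.072],velocity=.05)
print(sense()["contact_force"])
hand.move_gripper(0.0,60); s=sense();print(s["finger_gap"],s["contact_force"],s["moment"])
env.move_l([*g,.082],velocity=.03);print(sense()["contact_force"],sense()["moment"])
env.move_l([*g,.21],velocity=.1);s=sense();print(s["finger_gap"],s["contact_force"],s["moment"],s["time_s"])
snap("wrist","w2");snap("top","t2");snap("scene","s2")
E
```

```text
[0.51264531 0.33041862]
3.75
[ 0.64243165 -0.15832698  0.6023132 ]
0.08536449893540561 [-0.48007835  0.6858094   2.27192522] [0.02134422 0.02807706 0.0407347 ]
[ 0.23992893 -1.46863336 -1.51566935] [0.08096448 0.01450572 0.00606368]
0.0872773051523259 [-0.46074847  0.82930149 -2.04136973] [ 0.14943841 -0.07320216 -0.02043612] 8.7333
```

View pics/w2.png

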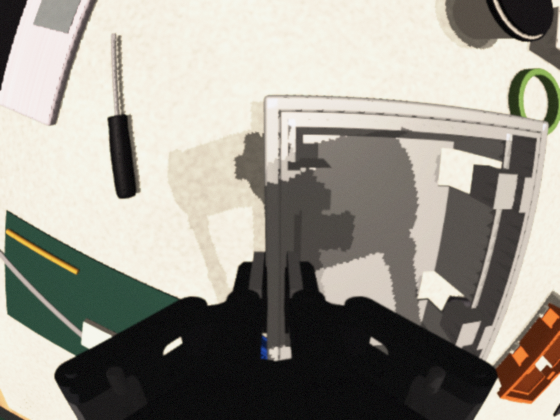

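View pics/s2.png

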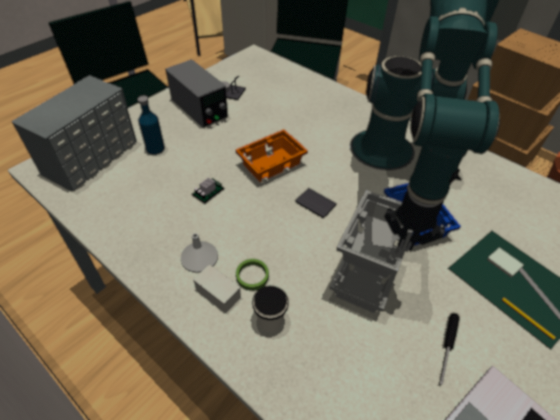

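```bash
cat >> h.py <<'E'
TC=np.array([.547,-.02]); TT=np.radians(90)
def touch(xy,z0,zmin,df=1.2,step=.001,v=.02):
    f0=np.mean([sense()["contact_force"][2] for _ in range(3)]);z=z0
    while z>zmin:
        z-=step; env.move_l([*xy,z],velocity=v); f=sense()["contact_force"][2]
        if f-f0>df: break
    print("touch z",round(z,4),"f",round(f,2),"f0",round(f0,2)); return z
E
python3 - <<'E'
from h import *
g=TC+R2(TT)@G; q=quat(TT); print(g)
env.move_to([*g,.21],q)
env.move_l([*g,.085],velocity=.12); env.move_l([*g,.056],velocity=.04)
env.sleep(.15)
z=touch(g,.056,.046)
s=sense();print(s["time_s"],s["moment"]); 
snap("wrist","w3")
hand.move_gripper(0.4); s=sense();print(s["finger_gap"],s["contact_force"],s["time_s"])
env.move_l([*g,z+.06],velocity=.12)
p,_=snap("wrist","w4");snap("top","t4");print(p,sense()["time_s"])
E
```

```text
[ 0.4815 -0.002 ]
touch z 0.048 f 5.91 f0 -0.81
14.7667 [0.05250889 0.48399832 0.01252942]
0.40480384371536904 [ 0.005144   -0.73095146  0.08988296] 15.1917
(array([ 0.48117801, -0.00198035,  0.10768332]), array([-1.07830091e-04,  7.07095364e-01,  7.07118182e-01, -1.04435896e-04])) 15.9417
```

View pics/w4.png

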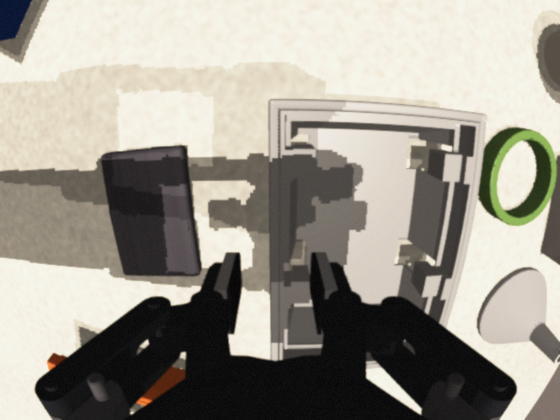

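View pics/t4.png

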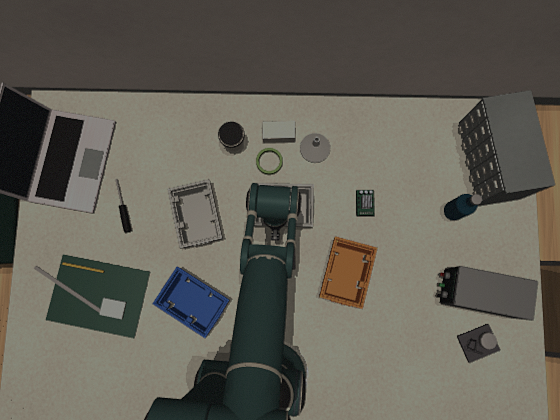

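Run:
```python
from h import *
s=sense()["tool_pos"]; env.move_l([s[0],s[1],.17],velocity=.2)
env.move_to([.54,-.300,.20],quat(0))
pose,im=snap("wrist","w5");print(pose,sense()["time_s"]); print(viewer.find_in("wrist","board")[:2])
np.save("pose5.npy",np.r_[pose[0],pose[1]])
u=w2px("wrist",[[.5707,-.3003,.01]],pose)[0];print(u)
x,y=(u-[80,70]).astype(int);print(x,y)
cv2.imwrite("pics/w5z.png",cv2.resize(im[max(y,0):y+140,x:x+160,::-1],None,fx=4,fy=4,interpolation=cv2.INTER_CUBIC))
```

```text
(array([ 0.53935127, -0.29892602,  0.19853573]), array([-9.34537366e-04,  9.99998819e-01,  6.43128174e-04, -1.03711865e-03])) 17.6167
[{'position': [276.0, 151.1], 'p': 0.68}]
[277.27193681 151.32243137]
197 81
```

View pics/w5z.png

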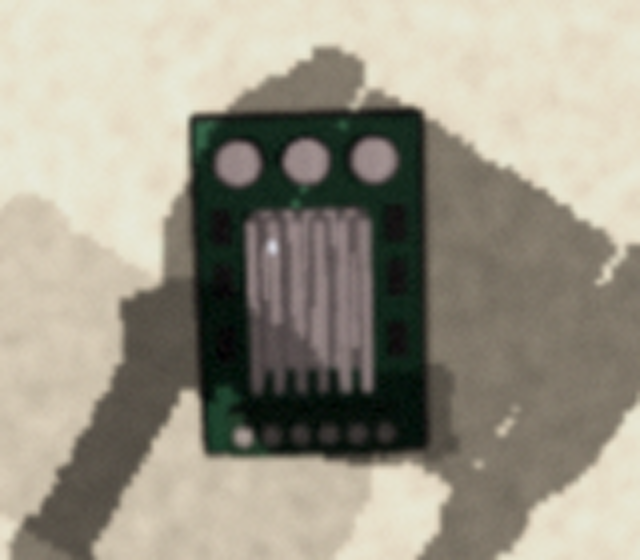

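Run:
```python
from h import *
a=np.load("pose5.npy");pose=(a[:3],a[3:])
f=lambda a:np.array(a)/4+[197,81]
for q,L,W,z in[([(191,116),(421,110),(428,448),(206,455)],.09,.06,.012),([(246,210),(372,207),(374,390),(250,393)],.04,.028,.045)]:
    c,t,r=rectfit(px2w("wrist",f(q),z,pose),L,W);print(c,np.degrees(t),r.tolist())
# lower tray in t4 and now
im=cv2.imread("pics/t4.png");cv2.imwrite("pics/t4z.png",cv2.resize(im[160:270,150:290],None,fx=5,fy=5,interpolation=cv2.INTER_CUBIC))
```

```text
[ 0.57005782 -0.29787213] 1.842188422630963 [[-0.9, -1.3], [-1.3, 1.3], [1.1, 0.9], [1.0, -0.9]]
[ 0.57111665 -0.29775613] 1.125486438800509 [[1.2, 0.2], [1.4, -0.3], [-1.2, -0.4], [-1.4, 0.5]]
```

View pics/t4z.png

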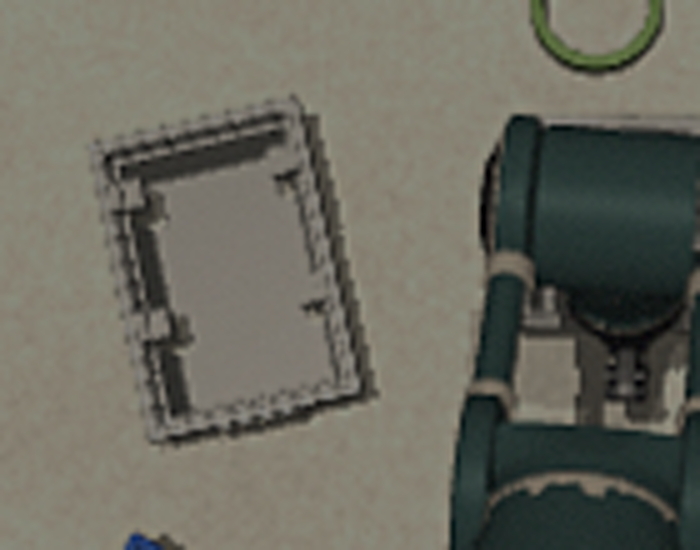

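Run:
```python
from h import *
b=np.array([.5707,-.2984]);t=np.radians(1.3)
hand.move_gripper(0.58,40)
env.move_l([*b,.10],quat(t),velocity=.15)
env.move_l([*b,.0205],velocity=.06)
print(sense()["contact_force"])
hand.move_gripper(0,40);s=sense();print(s["finger_gap"]*85,s["contact_force"])
env.move_l([*b,.03],velocity=.03);env.move_l([*b,.22],velocity=.2);s=sense();print(s["finger_gap"]*85,s["contact_force"],s["moment"],s["time_s"])
p=TL-R2(TH)@[.09,0]
env.move_to([*p,.24],quat(TH)); env.sleep(.2)
pose,im=snap("wrist","w6");snap("top","t6");np.save("pose6.npy",np.r_[pose[0],pose[1]]);print(sense()["time_s"])
```

```text
[-0.72463787  0.12954566  0.5860164 ]
27.186367979925624 [-0.09461316 -1.17707243  2.93722357]
26.835289081881285 [-1.40867448  0.27416869 -2.53303309] [0.01704102 0.01535404 0.04127114] 22.175
24.4833
```

View pics/w6.png

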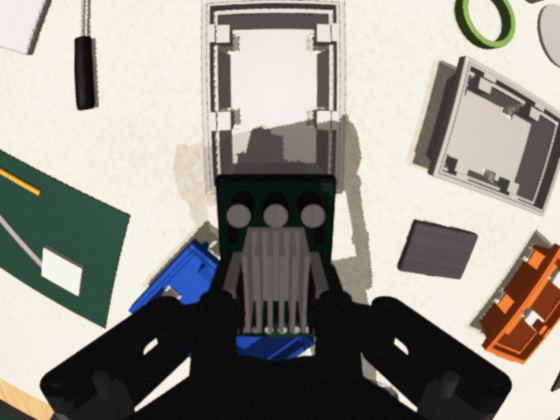

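```bash
cat >> h.py <<'E'
def overlay(name,out,cam,pose,rects,crop,f):
    im=cv2.imread(f"pics/{name}.png");x,y,w,h=crop
    z_=cv2.resize(im[y:y+h,x:x+w],None,fx=f,fy=f,interpolation=cv2.INTER_CUBIC)
    for c,t,L,W,z,col in rects:
        m=np.array([[L,W],[L,-W],[-L,-W],[-L,W]])/2
        seg=np.vstack([np.linspace(m[k],m[(k+1)%4],20) for k in range(4)])
        u=(w2px(cam,np.c_[c+seg@R2(t).T,np.full(80,z)],pose)-[x,y]+.5)*f-.5
        cv2.polylines(z_,[u.round().astype(int)],True,col,1)
    cv2.imwrite(f"pics/{out}.png",z_)
E
python3 - <<'E'
from h import *
a=np.load("pose6.npy");pose=(a[:3],a[3:])
overlay("w6","w6o","wrist",pose,[(TL,TH,.2,.14,.068,(0,0,255)),(TL,TH,.182,.122,.068,(255,0,0))],(190,0,170,210),2.85)
overlay("t6","t6o","top",None,[(TL,TH,.2,.14,.068,(0,0,255)),(TC,TT,.2,.14,.068,(255,0,0))],(150,160,180,110),4)
E
```

```text
(no output)
```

View pics/w6o.png

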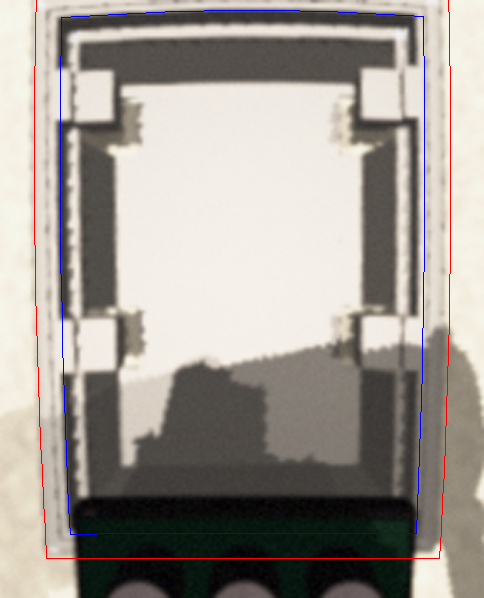

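View pics/t6o.png

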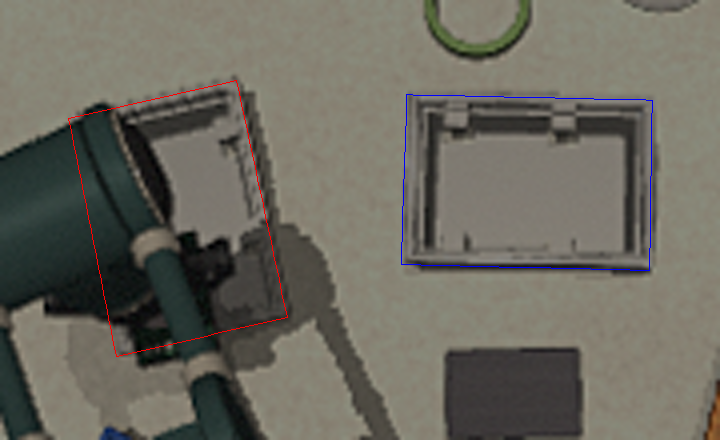

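Run:
```python
from h import *
p=TL+R2(TH)@[.012,0]
q=quat(TH-np.radians(0.0))
env.move_l([*p,.16],q,velocity=.2)
env.move_l([*p,.05],velocity=.12);env.move_l([*p,.029],velocity=.04);env.sleep(.1)
print(sense()["contact_force"])
z=touch(p,.029,.021,df=1.2)
hand.move_gripper(0.5);print(sense()["contact_force"],sense()["finger_gap"])
env.move_l([*p,.10],velocity=.12)
hand.move_gripper(.42,60)
v=TL-R2(TH)@[.03,0]
env.move_l([*v,.27],velocity=.25);env.sleep(.2)
pose,im=snap("wrist","w7");np.save("pose7.npy",np.r_[pose[0],pose[1]]);print(pose,sense()["time_s"])
overlay("w7","w7o","wrist",pose,[(TL,TH,.2,.14,.068,(0,0,255)),(TL,TH,.182,.122,.068,(255,0,0))],(180,30,180,220),2.7)
overlay("w7","w7z","wrist",pose,[],(180,30,180,220),2.7)
```

```text
[-0.05038661  1.04514437 -2.12431614]
touch z 0.023 f 5.16 f0 -2.12
[-0.06549624  0.33967321 -0.18355812] 0.5002200151505551
(array([0.4816431 , 0.2545754 , 0.26759242]), array([ 6.32522401e-04,  9.92121466e-01,  1.25263247e-01, -1.92773753e-03])) 31.0583
```

View pics/w7o.png

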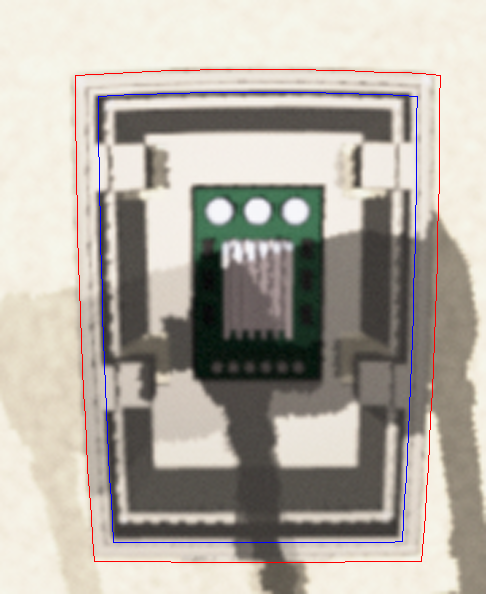

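View pics/w7z.png

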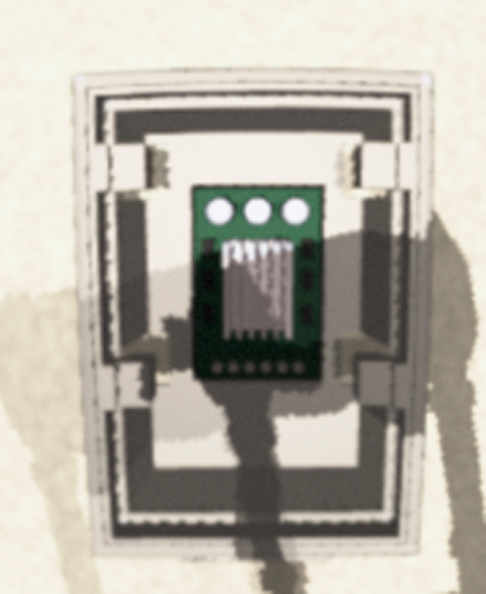

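Run:
```python
from h import *
a=np.load("pose7.npy");pose=(a[:3],a[3:])
f=lambda a:(np.array(a)+.5)/2.7-.5+[180,30]
for q,L,W in[([(75,74),(433,75),(417,554),(94,556)],.2,.14),([(96,95),(410,96),(402,537),(114,538)],.182,.122)]:
  for z in (.068,.063):
    c,t,r=rectfit(px2w("wrist",f(q),z,pose),L,W);print(c,np.degrees(t),r.tolist())
print("board in tray should be",TL+R2(TH)@[.012,0])
q=f([(192,187),(325,186),(324,378),(194,380)]);c,t,r=rectfit(px2w("wrist",q,.015,pose),.09,.06);print("board",c,np.degrees(t),r.tolist())
im=cv2.imread("pics/t6.png")
overlay("t6","t6z","top",None,[],(240,175,100,65),7)
```

```text
[0.51251339 0.26393156] 14.492621997201411 [[-0.6, -1.4], [-2.1, 0.8], [1.3, 1.5], [1.3, -0.9]]
[0.5118532  0.26378259] 14.492621997201411 [[0.6, -0.1], [-0.4, 0.2], [0.2, 0.2], [-0.4, -0.3]]
[0.51222347 0.26347884] 14.794253042067682 [[0.0, -0.6], [-1.8, 0.8], [0.6, 0.1], [1.2, -0.3]]
[0.51155903 0.26332322] 14.79425304206769 [[1.1, 0.6], [-0.4, 0.2], [-0.4, -1.1], [-0.3, 0.2]]
board in tray should be [0.523123   0.26548428]
board [0.52272373 0.26480547] 14.694491462115822 [[-1.0, -1.1], [-1.2, 0.2], [1.4, 0.7], [0.9, 0.1]]
```

View pics/t6z.png

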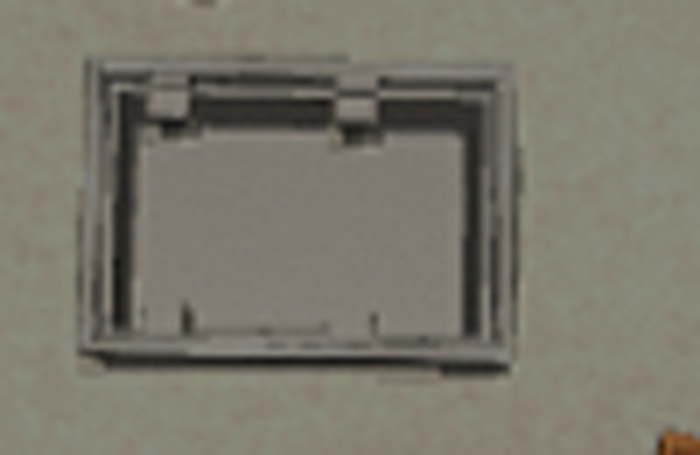

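Run:
```python
from h import *
env.move_to([.535,-.05,.27],quat(TT)); env.sleep(.25)
pose,im=snap("wrist","w8");np.save("pose8.npy",np.r_[pose[0],pose[1]]);print(pose,sense()["time_s"])
overlay("w8","w8o","wrist",pose,[(TC,TT,.2,.14,.068,(0,0,255)),(TC,TT,.182,.122,.068,(255,0,0))],(170,30,220,220),2.7)
overlay("w8","w8z","wrist",pose,[],(170,30,220,220),2.7)
```

```text
(array([ 0.53505881, -0.04952714,  0.27001823]), array([-1.33547845e-05,  7.06875914e-01,  7.07337572e-01,  3.59628681e-05])) 33.0167
```

View pics/w8o.png

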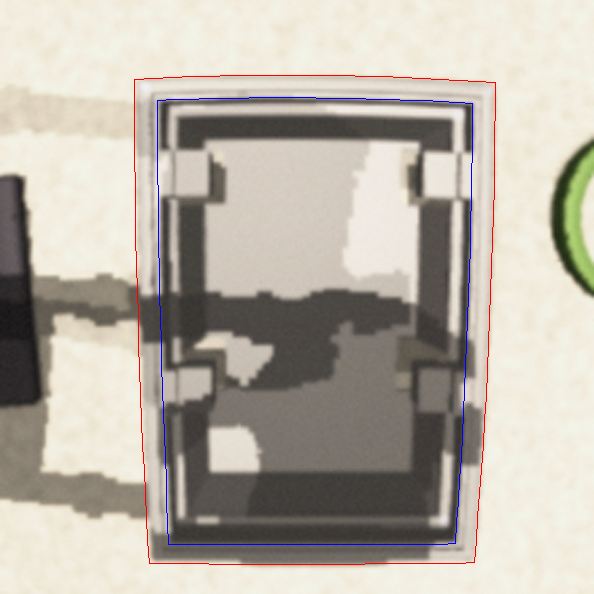

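View pics/w8z.png

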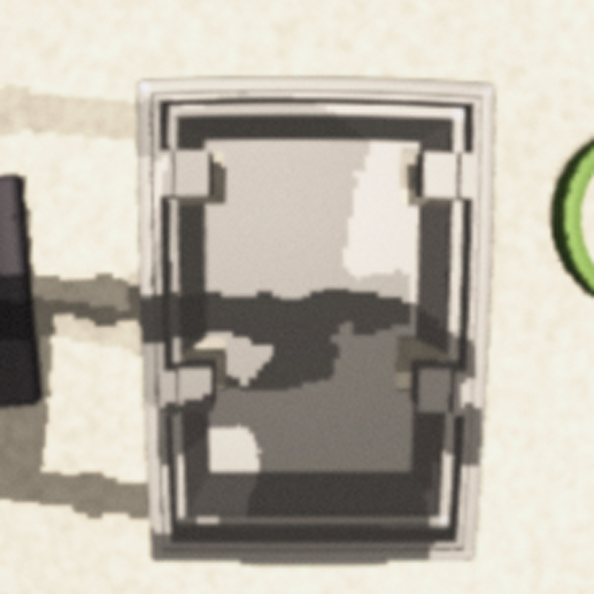

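Run:
```python
from h import *
g=TC+R2(TT)@G
env.move_l([*g,.12],velocity=.2);env.move_l([*g,.048],velocity=.07)
print(sense()["contact_force"])
hand.move_gripper(0,60);s=sense();print(s["finger_gap"],s["contact_force"])
env.move_l([*g,.056],velocity=.04);env.move_l([*g,.24],velocity=.2)
c=np.array([.5120,.2633]);th=np.radians(14.5)+np.pi
t=c+R2(th)@G;print(t,ik([*t,.24],quat(th)))
env.move_to([*t,.24],quat(th))
env.move_l([*t,.150],velocity=.12);env.sleep(.1)
pose,im=snap("wrist","w9");snap("top","t9");snap("scene","s9");s=sense();print(s["finger_gap"],s["contact_force"],pose,s["time_s"])
```

```text
[-0.11663605  0.08583561 -0.54980829]
0.09212172098349114 [-1.0727015  -0.73860173  4.79270361]
[0.51097323 0.19537949] [ 3.19681676e-01  1.62967169e-02  1.86816661e+00 -4.44089210e-16
  1.25712933e+00 -1.50418739e+00]
0.08893821391433329 [ 0.69199444 -0.06625997 -1.99638739] (array([0.51199271, 0.19569755, 0.15134195]), array([ 1.22319428e-03, -1.26184758e-01,  9.92005975e-01,  2.36122124e-04])) 39.4
```

View pics/w9.png

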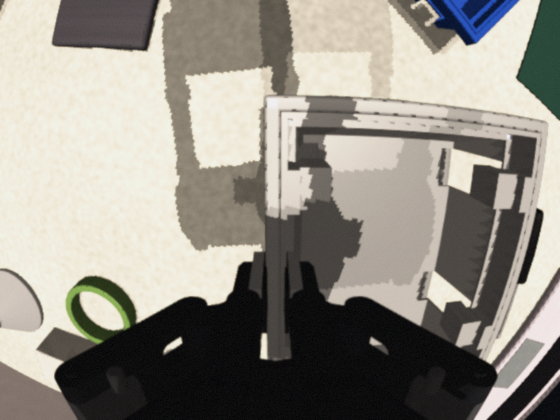

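View pics/s9.png

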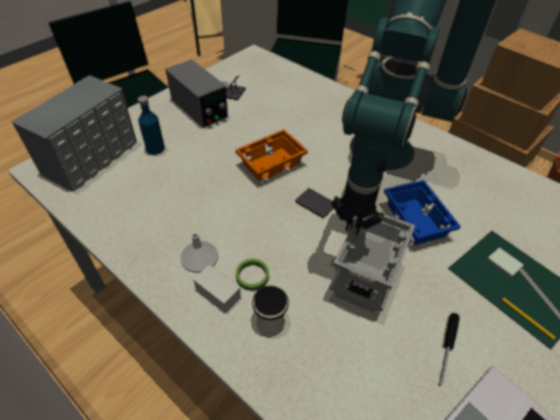

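Run:
```python
from h import *
c=np.array([.5120,.2633]);th=np.radians(14.5)+np.pi
t=c+R2(th)@G
env.sleep(.1)
env.move_l([*t,.124],velocity=.06);env.move_l([*t,.117],velocity=.03);env.sleep(.15)
print(sense()["contact_force"],sense()["tool_pos"])
z=touch(t,.117,.108,df=1.2)
s=sense();print(s["contact_force"],s["moment"],s["tool_pos"],s["time_s"])
snap("scene","s10");snap("wrist","w10")
```

```text
[-0.13199027  0.29480839 -1.39653291] [0.51113626 0.19543125 0.11718598]
touch z 0.11 f 4.39 f0 -1.4
[-0.97507968 -0.92925109  4.38622044] [-0.13518317  0.31466824  0.00607132] [0.51125142 0.19542762 0.11071104] 42.3667
```

```bash
python3 -c "
import cv2
im=cv2.imread('pics/s10.png');cv2.imwrite('pics/s10z.png',cv2.resize(im[200:330,310:450],None,fx=4.5,fy=4.5,interpolation=cv2.INTER_CUBIC))"
```

```text
(no output)
```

View pics/s10z.png

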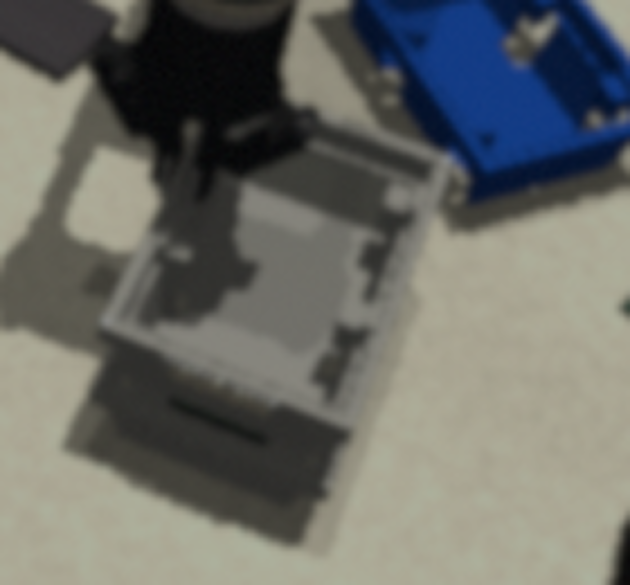

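Contact came at exactly the expected height (0.110). Releasing and checking.

Run:
```python
from h import *
hand.move_gripper(0.4);s=sense();print(s["contact_force"],s["finger_gap"])
p=s["tool_pos"];env.move_l([p[0],p[1],.17],velocity=.08)
th=np.radians(14.5)
c=np.array([.5120,.2633]);v=c-R2(th+np.pi)@[.03,0]
env.move_l([*v,.33],velocity=.25);env.sleep(.25)
pose,im=snap("wrist","w11");np.save("pose11.npy",np.r_[pose[0],pose[1]])
print(pose,sense()["time_s"])
env.move_to([.40,.0,.33],quat(np.radians(90)));snap("top","t11");snap("scene","s11");print(sense()["time_s"])
overlay("w11","w11o","wrist",pose,[(c,th,.2,.14,.13,(0,0,255)),(c,th,.182,.122,.13,(255,0,0))],(170,30,220,220),2.7)
overlay("t11","t11o","top",None,[(c,th,.2,.14,.13,(0,0,255)),(c,th,.2,.14,.068,(255,0,0))],(150,160,140,110),5)
overlay("s11","s11o","scene",None,[(c,th,.2,.14,.13,(0,0,255)),(c,th,.2,.14,.068,(255,0,0))],(310,200,140,130),4.5)
```

```text
[ 0.41867893  0.26119058 -0.48358184] 0.4006191334266975
(array([0.54033215, 0.27002199, 0.32826373]), array([-1.38217979e-03, -1.25908103e-01,  9.92040838e-01, -4.64399650e-04])) 44.9083
46.225
```

View pics/w11o.png

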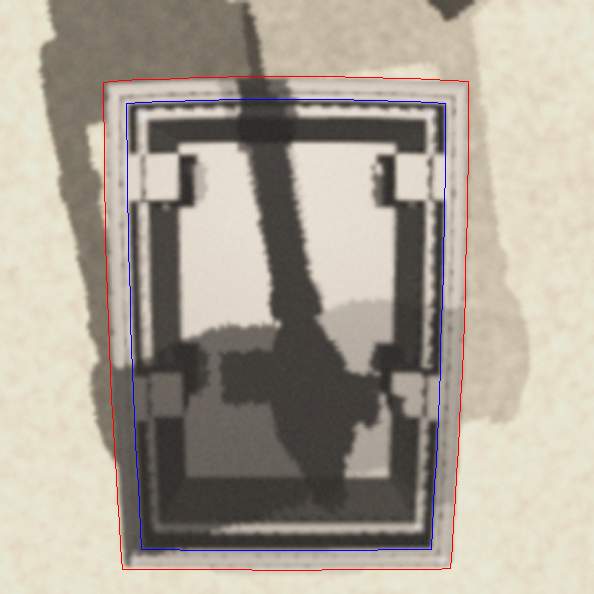

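View pics/s11o.png

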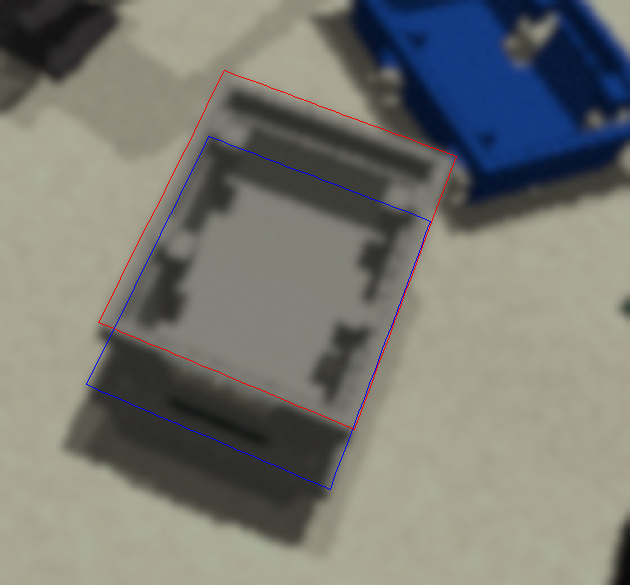

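View pics/t11.png

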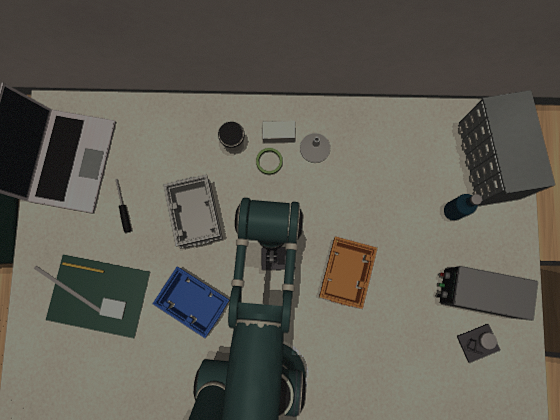

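```bash
python3 -c "
from cell import *
from cell import workorder,sense
print(workorder.hand_in(),sense()['time_s'])"
```

```text
the job is handed in; nothing more can be done
the job is handed in; nothing more can be done
```

The job is done and handed in at about 46 s of the 70 s limit. The upper tray now stands half-turned on the lower tray's lugs, with the board flat on the floor underneath.

- **Moves:** I lifted the upper tray out by its long-side rim and set it in the free middle of the table. I then gripped the board by its heat sink and laid it on the lower tray's floor. Last, I put the upper tray back turned half round.
- **Set-downs:** All three contacts came at the expected heights, with a light touch each time. The wrist force rose by about 6–7 N at most. The final contact was at a tool height of 110 mm, which is the 62 mm ledge level plus the grip offset.
- **Position and level:** In the last wrist picture the upper rim matches a level rim at 130 mm, within 1–2 mm. Before I covered it, the board sat within about 1 mm of where I aimed.
- **Rest of the table:** I judged the bystanders by eye in the last top picture, and those in view look unmoved. The arm covered the drive in that picture. It was clear of the arm and looked in place in the wrist pictures after the tray was set aside, while I fetched and carried the board.
- **Disagreements:** The top camera put the trays about 4 mm off the wrist camera in y. I used the wrist values, which agreed within 1 mm with where the board ended up. Two wrist views also showed the lower rim slightly narrower than modelled, without shifting its centre.

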